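# Lock the jam nut on the bench height stop

## Robot

A 6-joint arm with a two-finger parallel gripper is mounted at the origin on the work surface. World frame = base frame: x ahead of the robot, y to its left, z up, the work surface at z = 0. Lengths are in m, angles in degrees, forces in N, time in s.
With the tool pointing down it reaches from about 0.4 to 0.825 m from the base axis. Payload 7 kg.
Tool frame: the origin (TCP) lies between the finger pads; the fingertips stand 19 mm ahead of it and the grasp point (between the pads) is the TCP; y points along the fingers, x is the direction in which the jaws open and shut, and the axes are right-handed (so a half turn about y gives the same grasp; the last joint's range is limited). The gripper opens to 88 mm and grips with 3 to 60 N. Pads are 19 mm wide; open, the fingers measure 130 mm over their backs; the gripper's body (78 mm by 193 mm) begins 47 mm behind the grasp point.
Start: joints at [93.398, 20.546, 0.682, 0, -70.136, -16.507], TCP at [0.153, 0.657, 0.246] pointing down, gripper open.
Joint ranges: [-176.03, 176.03], [-82.01, 121.73], [-58.28, 71.71], [-173.87, 95.51], [-174.79, -0.11], [-173.66, 173.66]. Speed limits (degrees/s): [136.94, 136.94, 172.46, 180, 180, 180].

## Interface

Orientations are given as [roll, pitch, yaw] about the fixed x, y, z axes, in that order (R = Rz(yaw) Ry(pitch) Rx(roll)).
In Python, from plant import r gives the robot as it stands. The module is installed in compiled form; this text tells all that it offers.
- The arm moves only by the tool jog_arm, never from a script. Its argument "steps" is a list of rows, each a list of 5 numbers: the closure, from 0 (fully open) to 1 (shut), then the shift along the tool's x, y, z in m, then the turn about the tool's y in degrees. In form: [[jaw, x, y, z, turn], ...]. A call has 1 to 12 rows; each row shifts and turns the commanded pose from where the row before left it, along the tool's axes as they then stand; what a row does not reach is not made up. A row lasts 1/12 s, in which the tool goes at most 41.7 mm and 7.16 degrees, less where a joint would pass 70% of its speed; a pose out of reach is approached as far as the arm can. A call with a gripper value outside its range is refused whole. The fingers move at their own pace and stop on an object; "squeeze" is the grip in N (left out, the last holds). Time passes only in rows, so rows that do not move let the fingers close. It gives the time, the measured TCP pose, the force and the opening at its end, in the units of the state.
- r.get_state(): the state, without advancing time (a new reading comes with each control period).
- r.capture(name): name is "side" or "top"; returns a dict with "image" (384x512x3 uint8, red, green, blue), "vfov" (degrees; the focal length in pixels is half the picture's height over the tangent of half this angle, whatever the lens; pixels are square), "cx", "cy" (the principal point, pixels), "R" (3x3) and "t" (3): a world point X has camera coordinates R X + t. Camera axes: x right, y down, z forward; pixel columns grow to the right and rows downward; lengths in m; the calibration is good to about 2 mm. A picture is of the moment at which its call begins. There is no depth.
- r.close_job(): hands the job in, once; it reports no verdict.
The state is a dict: "time_s": time; "joints": joint angles; "qd": joint speeds; "joint_torque": joint torques, N m; "tcp_pos": TCP position; "eef_rot": TCP orientation; "contact_force": force on the tool from outside, world axes, zero at the start; "moment": the same for the moment, N m; "gripper_width": finger opening in m.
Only numpy, scipy, OpenCV 4.12 (cv2) and the standard library are available. Lean on these libraries where they do the work, as an engineer would, in place of code of your own. Each camera call takes 0.05 s, during which the arm holds its last target.

## Task

On the bench height stop, run the upper nut down the threaded stud (clockwise from above) until it meets the set nut below it, and lock it there by tightening to about 0.4 N m - much less and it works loose, over 0.7 it strips. Then put the steel thread cap over the end of the stud, mouth down and all the way on, let go of it, and leave the other things on the bench where they are.

Things in the scene. Friction and masses are not known exactly. Their poses are not given: they have to be found in the camera images.
- stop: The height stop, bolted down: dark steel plate 110 x 85 x 14 mm, round boss on it (46 mm across, to 26 mm high) and an upright threaded steel stud 23 mm across, its end 102 mm above the bench, tapered to 17 mm across over the last 3.5 mm. Origin: centre of the plate's underside, on the stud's axis; z up, x along the long side.
- stud_top (a point): Centre of the flat upper end of the stud.
- set_nut: The first nut, thin steel hexagon 30 mm across flats, 12 mm high, already fixed on the stud: it neither turns nor slides. Origin: on the axis in its UPPER face, 62 mm above the bench; z up.
- jam_nut: The second nut, steel hexagon 36 mm across flats (41.6 over corners), 20 mm high, on the stud 1.6 to 2.5 mm above the set nut. Origin: on the axis in its UNDERSIDE; z up; x is normal to one pair of flats, the other pairs lie 60 degrees either side. Clockwise from above moves it down 5 mm a turn (0.8 mm a radian).
- cap: The thread cap, a loose dark steel cup standing mouth down on the bench, on one of three places (bushing and roller have the others): 35 mm outer diameter, 28 mm high, 0.04 kg, flat top 10 mm thick, round bore 27 mm across, 18 mm deep. Origin: centre of the mouth (underside); z up. Fully on, its mouth lies 18 mm below the stud's end, 2 mm clear of the locked nut.
- bushing: Bystander: loose brass ring, 42 mm outer and 26 mm inner diameter, 32 mm high, open at both ends. Origin: centre of its underside.
- roller: Bystander: loose aluminium spool with two flanges 44 mm across, 36 mm high. Origin: centre of its underside.
- spanner: Bystander: loose steel spanner 190 mm long, lying on the bench. Origin: centre of its underside.
- grease_tin: Bystander: loose grey tin 80 mm across, 75 mm high. Origin: centre of its underside.
- race: Bystander: loose steel bearing ring 72 mm across, 18 mm high, lying flat. Origin: centre of its underside.
- jam_top (a point): Centre of the jam nut's upper face. It runs freely (0.03 N m) for 2.0 to 3.2 rad, then drags through a tight spot (about 0.2 N m while turning, 0 to 0.6 rad, differs each time), then clamps the set nut: 0.4 N m felt standing still about 0.17 rad later, 0.7 at 0.24 (while turning up to 0.3 more). Let go, it springs back slightly and stays locked, this face 20 mm below the stud's end.
Things that resemble listed ones, but are neither listed nor needed, are in the scene too. Of the things like the cap, leave any that is orange; of the rest the smaller one is meant. Leave any yellow look-alike of the stop alone.

How it is judged (in metres and radians):
On the way, in this order (a step that is already met when the one before it is completed fails the run):
1. the jam nut is tightened against the set nut (clamping force over 10 N, reached at about 0.33 N m while turning) (contact force between jam_nut and set_nut above 10 N), for 0.2 s.
2. the cap is over the stud's end, fully on (horizontal distance between cap and stud_top below 0.004 m and z of cap in the frame of stud_top below -0.015 m and angle between cap's own z axis and vertical below 0.1 rad), for 0.2 s.
At the end, for the whole second after the job is handed in: The jam nut is locked: left alone it still clamps the set nut with more than 7 N (a nut that was tightened keeps about 10 N). The cap sits at rest on the stud, centred within 4 mm, its mouth at least 15 mm below the stud's end, upright within 0.1 rad, and let go (all of step 2 and contact force between jam_nut and set_nut above 7 N and linear speed of cap below 0.02 m/s); the robot touches nothing.
It fails at once if the jam nut is overtightened and strips (clamping force over 60 N, which takes more than 0.7 N m) (contact force between jam_nut and set_nut above 60 N).
It fails at once if a bystander is shifted by more than 30 mm (distance of any of bushing, roller, spanner, grease_tin, race from where it was at the start of the episode above 0.03 m).
It also fails if it takes over 72 s, if anything falls off the work surface, if the arm or the gripper's body presses on something with over 40 N, if the wrist force passes 120 N, or if a joint passes its speed limit or range.

## Working session

There is one attempt and no reset: what is moved stays moved. The work goes in short steps, Python scripts to look and compute and a tool call to move; the robot and the scene stay as the last step left them, time stands still between calls to the robot, and variables do not carry over. Pictures are saved under pics/ and viewed, and the job is handed in when it is done.

Besides the shell and the picture viewer there is one more tool, called after "Call:" as a command line: name --pt "numbers of a row" for each row, then --argument value for the rest. jog_arm: Moves the arm, as the interface text tells. Its arguments: {"type":"object","properties":{"steps":{"type":"array","items":{"type":"array","items":{"type":"number"}}},"squeeze":{"type":"number"}},"required":["steps"]}

```bash
mkdir -p pics
cat > h.py <<'E'
import numpy as np, cv2
from plant import r
def cap(n,f):
    c=r.capture(n); cv2.imwrite(f'pics/{f}.png',c['image'][:,:,::-1]); np.save(f'pics/{f}.npy',c,allow_pickle=True); return c
def load(f): return np.load(f'pics/{f}.npy',allow_pickle=True).item()
def foc(c): return c['image'].shape[0]/2/np.tan(np.radians(c['vfov']/2))
def ray(c,u,v):
    f=foc(c);R=np.array(c['R']);t=np.array(c['t'])
    return -R.T@t, R.T@np.array([(u-c['cx'])/f,(v-c['cy'])/f,1])
def onz(c,u,v,z):
    o,d=ray(c,u,v); return o+d*(z-o[2])/d[2]
def proj(c,X):
    p=np.array(c['R'])@np.array(X)+np.array(c['t']); f=foc(c); return p[0]/p[2]*f+c['cx'],p[1]/p[2]*f+c['cy']
def st():
    s=r.get_state()
    for k in s: print(k,np.round(s[k],4))
E
python3 - <<'E'
from h import *
for n in('side','top'):
    c=cap(n,n+'0'); print(n,c['vfov'],c['cx'],c['cy'],np.round(c['R'],3).tolist(),np.round(c['t'],3), [k for k in c])
st()
E
```

```text
side 46.92678995361802 260.74875812740606 194.42916692851924 [[0.884, -0.467, -0.003], [-0.288, -0.541, -0.79], [0.367, 0.7, -0.613]] [-0.537  0.226  0.984] ['image', 'vfov', 'cx', 'cy', 'R', 't']
top 48.468481845247744 250.81219296441387 192.89549136064446 [[-0.006, -1.0, 0.013], [-0.998, 0.005, -0.07], [0.07, -0.013, -0.997]] [-0.041  0.556  1.06 ] ['image', 'vfov', 'cx', 'cy', 'R', 't']
time_s 0.1
joints [ 9.33991e+01  2.05902e+01  6.39300e-01 -1.52000e-02 -7.01357e+01
 -1.65062e+01]
qd [ 0.0078 -0.1521  0.1362  0.0496  0.0324  0.1347]
joint_torque [-1.20000e-03 -5.84164e+01  2.93754e+01  7.01550e+00  1.02000e-02
 -1.00000e-04]
tcp_pos [0.153  0.657  0.2447]
eef_rot [-8.998910e+01 -8.710000e-02 -1.031123e+02]
contact_force [ 0.0007  0.1139 -0.3614]
moment [ 0.0013 -0.      0.0038]
gripper_width 0.0875
```

View pics/side0.png

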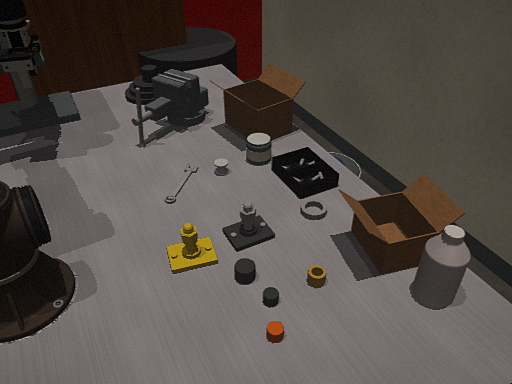

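View pics/top0.png

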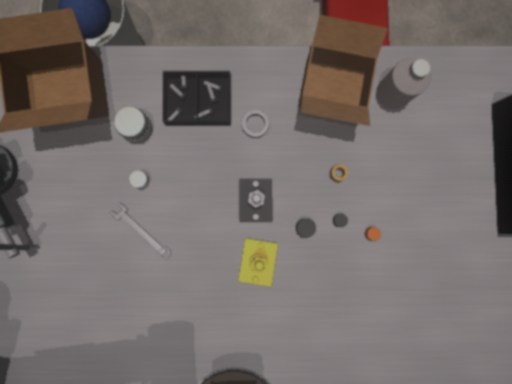

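Side view: the dark stop is at about (248,228), a yellow look-alike at (191,248). The cap candidates are a larger dark one (245,271), a smaller dark one (271,297, the one meant) and an orange one (275,331). The bushing is at (316,275). In the top view the stud is at (256,199) and the cap at (340,220).

Run:
```python
from h import *
t=load('top0'); s=load('side0')
for n,c in(('top',t),('side',s)):
    o,_=ray(c,0,0); print(n,'cam',np.round(o,3), 'f',foc(c))
for n,(u,v),z in(('stud',(256.5,198.5),.102),('plate',(256,200),.014),('cap',(340,220),.028),('big',(306,228),.03),('orange',(373,233),.028),('bush',(340,173),.032),('roller',(138,179),.036),('race',(255,124),.018),('yel',(259,263),.1)):
    X=onz(t,u,v,z); print(n,np.round(X,4),'side px',np.round(proj(s,X),1))
def crop(c,u,v,w,f,k):
    i=c['image'][v-w:v+w,u-w:u+w,::-1]; i=cv2.convertScaleAbs(i,alpha=2.0,beta=10); return cv2.resize(i,None,fx=k,fy=k,interpolation=cv2.INTER_CUBIC)
a=crop(t,256,199,30,'',6); b=crop(s,248,220,30,'',6)
c_=crop(t,340,220,30,'',6);d=crop(s,271,297,30,'',6)
cv2.imwrite('pics/crop0.png',cv2.resize(np.vstack([np.hstack([a,b]),np.hstack([c_,d])]),(600,600)))
```

```text
top cam [ 0.48  -0.03   1.096] f 426.53744098200224
side cam [ 0.179 -0.817  0.78 ] f 442.3423759371242
stud [ 0.537  -0.0566  0.102 ] side px [246.  203.4]
plate [ 0.5382 -0.0576  0.014 ] side px [247.4 230.3]
cap [ 0.4861 -0.2675  0.028 ] side px [268.9 291. ]
big [ 0.4666 -0.1816  0.03  ] side px [243.4 267.4]
orange [ 0.4531 -0.3497  0.028 ] side px [274.1 325.4]
bush [ 0.6041 -0.2691  0.032 ] side px [315.2 271.1]
roller [0.591  0.2365 0.036 ] side px [219.7 161.6]
race [ 0.7331 -0.0563  0.018 ] side px [311.4 206.1]
yel [ 0.3874 -0.0614  0.1   ] side px [188.9 224.4]
```

View pics/crop0.png

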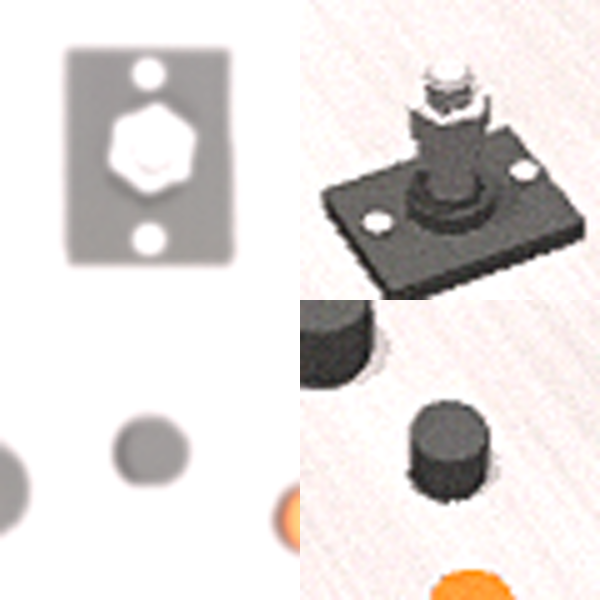

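Run:
```python
from h import *
t=load('top0'); s=load('side0')
g=cv2.cvtColor(t['image'],cv2.COLOR_RGB2GRAY)
print(g[186:214,242:272])
k=8
x0,y0,w=236,179,40
p=g[y0:y0+w,x0:x0+w]
P=cv2.resize(p,None,fx=k,fy=k,interpolation=cv2.INTER_CUBIC)
for th in(75,85,95):
    m=(P>th).astype(np.uint8)
    cs,_=cv2.findContours(m,cv2.RETR_EXTERNAL,cv2.CHAIN_APPROX_NONE)
    for c in cs:
        q=c[:,0,:]; A=cv2.contourArea(c)/k/k
        if not(100<A<400): continue
        uv=(q+.5)/k-.5+[x0,y0]
        W=np.array([onz(t,u,v,.084)[:2] for u,v in uv])
        M=cv2.moments(W.astype(np.float32)*1000); c0=np.array([M['m10'],M['m01']])/M['m00']/1000
        d=W-c0; a=np.arctan2(d[:,1],d[:,0]); rad=np.hypot(*d.T)
        o=np.argsort(a); gr=np.linspace(-np.pi,np.pi,720,endpoint=False); rr=np.interp(gr,a[o],rad[o],period=2*np.pi)
        f=(rr*np.exp(-6j*gr)).mean(); 
        print(th,'A',A,c0,'corner deg',-(np.degrees(np.angle(f))/6)*-1%60,'amp',abs(f),'rmean',rr.mean(), 'equivAF',2*np.sqrt(M['m00']*1e-6/3.4641))
```

```text
[[ 75  74  74  73  73  74  73  74  73  74  79  91 106 114 112  99  84  75
   73  73  74  74  75  75  75  75  75  74  77  90]
 [ 74  75  73  73  73  73  73  74  74  74  74  76  81  84  82  77  72  70
   71  72  73  74  75  75  75  76  75  75  78  91]
 [ 75  75  73  73  73  73  73  73  73  73  71  70  70  72  72  73  71  70
   69  70  72  73  74  75  75  76  75  75  77  91]
 [ 75  74  74  74  73  73  73  74  73  72  70  71  73  79  89  92  86  77
   71  69  69  71  73  74  75  75  75  74  77  91]
 [ 75  74  74  74  73  74  73  74  74  74  76  80  90 103 117 122 112  94
   78  71  69  70  72  73  75  75  75  74  77  91]
 [ 74  74  74  73  74  73  74  77  82  88  94 104 116 130 140 143 134 116
   96  82  73  69  70  72  74  75  75  75  77  91]
 [ 75  74  74  74  73  73  78  90 104 115 119 123 133 142 148 148 144 134
  121 105  88  76  71  72  74  74  75  74  77  90]
 [ 75  75  74  74  74  74  86 108 128 136 135 130 131 138 142 140 139 140
  138 129 112  92  79  74  74  74  75  74  76  90]
 [ 74  74  74  73  73  75  92 122 141 144 136 128 127 134 139 136 133 135
  139 141 133 115  94  79 
[... 2766 characters left out ...]
8833979689408 amp 0.0004697809721331956 rmean 0.03457198404282443 equivAF 0.039006387702917825
85 A 152.6171875 [ 0.53934286 -0.01190967] corner deg 2.096330141021753 amp 0.002924448895836837 rmean 0.012113672490789406 equivAF 0.031573406283841275
95 A 230.0 [ 0.5388959  -0.05591859] corner deg 8.697621535273349 amp 0.0005860875281391577 rmean 0.020348695340480456 equivAF 0.0387916366597137
95 A 150.8984375 [ 0.54042603 -0.09760442] corner deg 59.55810297041741 amp 0.0028629478637993895 rmean 0.011656157178394041 equivAF 0.03145083285789025
95 A 130.359375 [ 0.53867485 -0.0111765 ] corner deg 0.24533230138193807 amp 0.002847924208646693 rmean 0.010340631745814182 equivAF 0.029177942830607182
```

Call:
jog_arm --pt "0 0 0 0 -6.5" --pt "0 0 0 0 -6.5" --pt "0 0 0 0 -6.5" --pt "0 0 0 0 -6.5" --pt "0 0 0 0 -6.5" --pt "0 0 0 0 -6.5" --pt "0 0 0 0 -6.5" --pt "0 0 0 0 -6.5" --pt "0 0 0 0 -6.5" --pt "0 0 0 0 -6.5" --pt "0 0 0 0 0" --squeeze 10

```text
time_s: 1.02
tcp_pos: [0.153, 0.6572, 0.2451]
eef_rot: [-90.0, -0.0, -37.8]
contact_force: [1.0, -0.1, 0.1]
gripper_width: 0.0877
```

```bash
cat >> h.py <<'E'
from scipy.spatial.transform import Rotation as Ro
def need(X):
    s=r.get_state(); R=Ro.from_euler('xyz',s['eef_rot'],degrees=True).as_matrix()
    print('t',round(s['time_s'],2),'tcp',np.round(s['tcp_pos'],4),'rot',np.round(s['eef_rot'],1),'j',np.round(s['joints'],1))
    print('need tool xyz',np.round(R.T@(np.array(X)-s['tcp_pos']),4))
E
python3 - <<'E'
from h import *
need([.539,-.056,.2])
E
```

```text
t 1.02 tcp [0.153  0.6572 0.2451] rot [-90.   -0.  -37.8] j [ 93.4  20.6   0.7  -0.  -70.1  48.8]
need tool xyz [ 0.7421  0.0456 -0.3267]
```

Call:
jog_arm --pt "0 0.03 0 -0.0132 0" --pt "0 0.03 0 -0.0132 0" --pt "0 0.03 0 -0.0132 0" --pt "0 0.03 0 -0.0132 0" --pt "0 0.03 0 -0.0132 0" --pt "0 0.03 0 -0.0132 0" --pt "0 0.03 0 -0.0132 0" --pt "0 0.03 0 -0.0132 0" --pt "0 0.03 0 -0.0132 0" --pt "0 0.03 0 -0.0132 0" --pt "0 0.03 0 -0.0132 0" --pt "0 0.03 0 -0.0132 0"

```text
time_s: 2.02
tcp_pos: [0.3389, 0.309, 0.2456]
eef_rot: [-90.0, 0.0, -38.3]
contact_force: [0.7, 0.6, 0.1]
gripper_width: 0.0874
```

Call:
jog_arm --pt "0 0.03 0 -0.0132 0" --pt "0 0.03 0 -0.0132 0" --pt "0 0.03 0 -0.0132 0" --pt "0 0.03 0 -0.0132 0" --pt "0 0.03 0 -0.0132 0" --pt "0 0.03 0 -0.0132 0" --pt "0 0.03 0 -0.0132 0" --pt "0 0.03 0 -0.0132 0" --pt "0 0.03 0 -0.0132 0" --pt "0 0.03 0 -0.0132 0" --pt "0 0.03 0 -0.0132 0" --pt "0 0 0 0 0"

```text
time_s: 3.02
tcp_pos: [0.5101, -0.0112, 0.2451]
eef_rot: [-90.1, -0.0, -38.5]
contact_force: [0.8, 0.5, 0.7]
gripper_width: 0.0878
```

Run:
```python
from h import *
need([.539,-.056,.16])
c=cap('side','side1')
i=c['image'][120:280,150:350,::-1]; cv2.imwrite('pics/s1c.png',cv2.resize(cv2.convertScaleAbs(i,alpha=1.8),None,fx=4,fy=3.7,interpolation=cv2.INTER_CUBIC))
```

```text
t 3.02 tcp [ 0.5101 -0.0112  0.2451] rot [-90.1  -0.  -38.5] j [ 2.090e+01  5.000e+00 -1.980e+01  1.000e-01 -6.530e+01  1.206e+02]
need tool xyz [ 0.0505  0.0851 -0.017 ]
```

View pics/s1c.png

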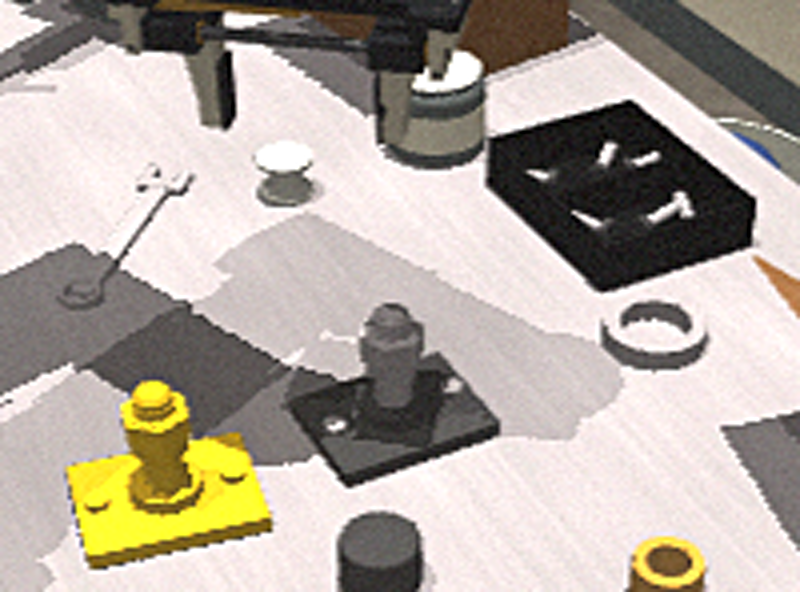

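Call:
jog_arm --pt "0 0.025 0 -0.0085 0" --pt "0 0.0255 0 -0.0085 0" --pt "0 0 0.0285 0 0" --pt "0 0 0.0283 0 0" --pt "0 0 0.0283 0 0" --pt "0 0 0 0 0"

```text
time_s: 3.57
tcp_pos: [0.5342, -0.0517, 0.1553]
eef_rot: [-90.3, 0.4, -38.3]
contact_force: [-1.2, 0.3, -0.6]
gripper_width: 0.0875
```

Run:
```python
from h import *
need([.539,-.056,.079])
c=cap('side','side2'); t=cap('top','top2')
s=r.get_state(); print(proj(c,s['tcp_pos']))
i=cv2.resize(cv2.convertScaleAbs(c['image'][150:250,200:300,::-1],alpha=1.8),(500,500),interpolation=cv2.INTER_CUBIC)
cv2.imwrite('pics/s2c.png',i)
```

```text
t 3.57 tcp [ 0.5342 -0.0517  0.1553] rot [-90.3   0.4 -38.3] j [ 1.530e+01  1.240e+01 -2.350e+01 -1.000e-01 -5.460e+01  1.264e+02]
need tool xyz [0.0069 0.0762 0.    ]
(np.float64(244.71575367074433), np.float64(182.9702876690786))
```

View pics/s2c.png

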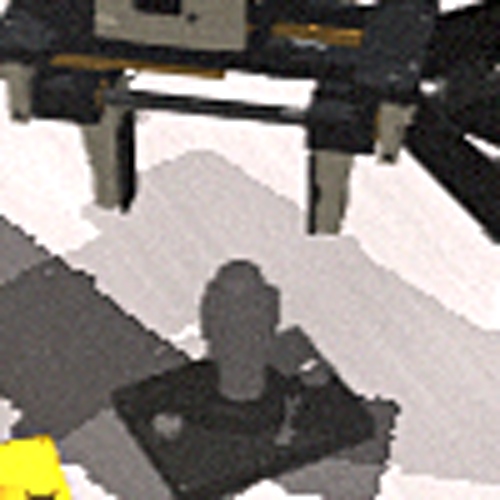

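Call:
jog_arm --pt "0 0.007 0 0 0" --pt "0 0 0 0 0" --pt "0 0 0.015 0 0" --pt "0 0 0.015 0 0" --pt "0 0 0.015 0 0" --pt "0 0 0 0 0" --pt "0 0 0 0 0"

```text
time_s: 4.25
tcp_pos: [0.5439, -0.0562, 0.1163]
eef_rot: [-90.0, -0.0, -38.1]
contact_force: [-0.4, 1.0, -0.3]
gripper_width: 0.0875
```

Run:
```python
from h import *
need([.539,-.056,.079])
c=cap('side','side3'); t=cap('top','top3')
i=cv2.resize(cv2.convertScaleAbs(c['image'][150:250,200:300,::-1],alpha=1.8),(500,500),interpolation=cv2.INTER_CUBIC)
cv2.imwrite('pics/s3c.png',i)
```

```text
t 4.25 tcp [ 0.5439 -0.0562  0.1163] rot [-90.   -0.  -38.1] j [ 14.6  15.5 -25.3   0.  -49.1 127.2]
need tool xyz [-0.004   0.0373 -0.0029]
```

View pics/s3c.png

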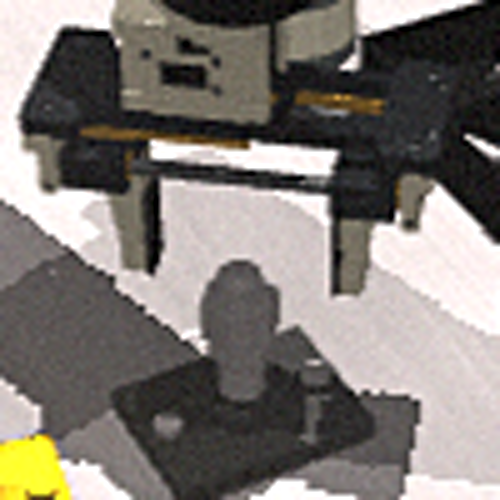

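Call:
jog_arm --pt "0 -0.004 0 -0.003 0" --pt "0 0 0.013 0 0" --pt "0 0 0.013 0 0" --pt "0 0 0.0125 0 0" --pt "0 0 0 0 0" --pt "0 0 0 0 0" --pt "0 0 0 0 0"

```text
time_s: 4.93
tcp_pos: [0.539, -0.056, 0.0781]
eef_rot: [-89.9, -0.1, -38.1]
contact_force: [-0.2, -0.7, 0.5]
gripper_width: 0.0879
```

Run:
```python
from h import *
need([.539,-.056,.077]); s=r.get_state(); print(s['moment'],s['contact_force'])
c=cap('side','side4')
i=cv2.resize(cv2.convertScaleAbs(c['image'][150:250,200:300,::-1],alpha=1.8),(500,500),interpolation=cv2.INTER_CUBIC)
cv2.imwrite('pics/s4c.png',i)
```

```text
t 4.93 tcp [ 0.539  -0.056   0.0781] rot [-89.9  -0.1 -38.1] j [ 14.8  17.9 -28.2   0.  -43.8 127.1]
need tool xyz [0.     0.0011 0.    ]
[-0.03966092 -0.08754617 -0.03222659] [-0.21075041 -0.70896644  0.54927749]
```

View pics/s4c.png

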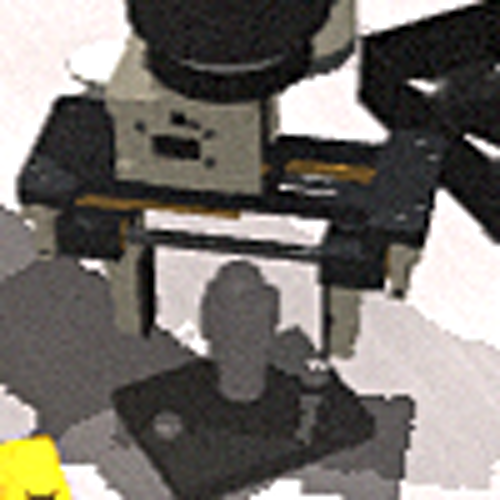

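Call:
jog_arm --pt "0.5 0 0.001 0 0" --pt "0.7 0 0 0 0" --pt "0.7 0 0 0 0" --pt "0.7 0 0 0 0" --pt "0.7 0 0 0 0" --pt "0.7 0 0 0 0" --pt "0.7 0 0 0 0" --squeeze 10

```text
time_s: 5.57
tcp_pos: [0.5384, -0.0561, 0.0759]
eef_rot: [-90.0, 0.0, -38.1]
contact_force: [-0.6, 0.2, -1.1]
gripper_width: 0.0466
```

```bash
cat >> h.py <<'E'
def q():
    s=r.get_state(); R=Ro.from_euler('xyz',s['eef_rot'],degrees=True).as_matrix()
    print('t',round(s['time_s'],2),'tcp',np.round(s['tcp_pos'],4),'rot',np.round(s['eef_rot'],2),'j6',np.round(s['joints'][5],2),'Ft',np.round(R.T@s['contact_force'],2),'M',np.round(s['moment'],3),'w',round(float(s['gripper_width']),4),'tau6',np.round(s['joint_torque'][5],3))
E
python3 -c "
from h import *
q()"
```

```text
t 5.57 tcp [ 0.5384 -0.0561  0.0759] rot [-90.     0.   -38.11] j6 127.09 Ft [-0.6   1.12 -0.25] M [-0.131 -0.084 -0.094] w 0.0466 tau6 -0.0
```

Still closing.

Call:
jog_arm --pt "0.7 0 0 0 0" --pt "0.7 0 0 0 0" --pt "0.7 0 0 0 0" --pt "0.7 0 0 0 0"

```text
time_s: 5.9
tcp_pos: [0.5398, -0.0567, 0.0763]
eef_rot: [-90.0, -0.1, -38.1]
contact_force: [4.9, -5.4, -2.9]
gripper_width: 0.036
```

```bash
python3 -c "
from h import *
q()"
```

```text
t 5.9 tcp [ 0.5398 -0.0567  0.0763] rot [-89.95  -0.13 -38.08] j6 127.09 Ft [ 7.15  2.9  -1.25] M [-2.231e+00 -1.855e+00 -2.000e-03] w 0.036 tau6 -0.019
```

Call:
jog_arm --pt "0.7 0.0015 0 0 0" --pt "0.7 0 0 0 0" --pt "0.7 0 0 0 0" --squeeze 20

```text
time_s: 6.15
tcp_pos: [0.5399, -0.0569, 0.0762]
eef_rot: [-90.0, -0.0, -38.1]
contact_force: [0.5, 0.3, 2.6]
gripper_width: 0.0359
```

```bash
python3 -c "
from h import *
q()"
```

```text
t 6.15 tcp [ 0.5399 -0.0569  0.0762] rot [-8.997e+01 -2.000e-02 -3.810e+01] j6 127.22 Ft [ 0.22 -2.63  0.57] M [ 0.309 -0.177 -0.012] w 0.0359 tau6 0.002
```

Call:
jog_arm --pt "0.7 0 0.0001 0 6" --pt "0.7 0 0.0001 0 6" --pt "0.7 0 0.0001 0 6" --pt "0.7 0 0.0001 0 6" --pt "0.7 0 0.0001 0 6" --pt "0.7 0 0 0 0" --pt "0.7 0 0 0 0"

```text
time_s: 6.73
tcp_pos: [0.5402, -0.0572, 0.0758]
eef_rot: [-89.9, -0.0, -67.9]
contact_force: [2.9, -3.0, 1.2]
gripper_width: 0.0359
```

```bash
python3 -c "
from h import *
q()"
```

```text
t 6.73 tcp [ 0.5402 -0.0572  0.0758] rot [-8.995e+01 -4.000e-02 -6.791e+01] j6 97.4 Ft [ 3.91 -1.17  1.59] M [-1.202 -1.124 -0.018] w 0.0359 tau6 -0.592
```

Call:
jog_arm --pt "0.7 0.0008 0.0001 0 6" --pt "0.7 0 0.0001 0 6" --pt "0.7 0 0.0001 0 6" --pt "0.7 0 0.0001 0 6" --pt "0.7 0 0.0001 0 6" --pt "0.7 0 0 0 0" --pt "0.7 0 0 0 0"

```text
time_s: 7.32
tcp_pos: [0.5403, -0.0578, 0.0753]
eef_rot: [-89.9, 0.0, -97.8]
contact_force: [1.6, -2.6, 4.0]
gripper_width: 0.0357
```

```bash
python3 -c "
from h import *
q()"
```

```text
t 7.32 tcp [ 0.5403 -0.0578  0.0753] rot [-89.95   0.   -97.78] j6 67.63 Ft [ 2.41 -4.01  1.94] M [-0.815 -0.826 -0.02 ] w 0.0357 tau6 -0.548
```

Call:
jog_arm --pt "0.7 0.0005 0.0001 0 6" --pt "0.7 0 0 0 6" --pt "0.7 0 0.0001 0 6" --pt "0.7 0 0 0 6" --pt "0.7 0 0.0001 0 6" --pt "0.7 0 0.0001 0 6" --pt "0.7 0 0.0001 0 6" --pt "0.7 0 0 0 0" --pt "0.7 0 0 0 0"

```text
time_s: 8.07
tcp_pos: [0.54, -0.0584, 0.0747]
eef_rot: [-90.0, 0.0, -139.7]
contact_force: [0.9, -4.1, 3.8]
gripper_width: 0.0357
```

```bash
python3 -c "
from h import *
q()"
```

```text
t 8.07 tcp [ 0.54   -0.0584  0.0747] rot [-8.9980e+01  1.0000e-02 -1.3973e+02] j6 25.74 Ft [ 1.92 -3.75  3.68] M [-1.328 -0.767 -0.071] w 0.0357 tau6 -0.503
```

Call:
jog_arm --pt "0.7 0 0 0.0007 4" --pt "0.7 0 0.0001 0 4" --pt "0.7 0 0 0 4" --pt "0.7 0 0.0001 0 4" --squeeze 35

```text
time_s: 8.4
tcp_pos: [0.5398, -0.0587, 0.0744]
eef_rot: [-90.0, -0.0, -155.9]
contact_force: [-1.0, -2.5, 7.6]
gripper_width: 0.0356
```

```bash
python3 -c "
from h import *
q()"
```

```text
t 8.4 tcp [ 0.5398 -0.0587  0.0744] rot [-9.0020e+01 -3.0000e-02 -1.5593e+02] j6 9.61 Ft [ 1.95 -7.65  1.82] M [-0.328  0.334  0.003] w 0.0356 tau6 1.355
```

Call:
jog_arm --pt "0.7 0 0 0 0" --pt "0.7 0 0 0 0" --pt "0.7 0 0 0 0"

```text
time_s: 8.65
tcp_pos: [0.5398, -0.0587, 0.0744]
eef_rot: [-90.0, -0.0, -155.7]
contact_force: [-0.9, -1.1, 5.3]
gripper_width: 0.0357
```

```bash
python3 -c "
from h import *
q()"
```

```text
t 8.65 tcp [ 0.5398 -0.0587  0.0744] rot [-9.0020e+01 -3.0000e-02 -1.5574e+02] j6 9.8 Ft [ 1.24 -5.31  0.62] M [-0.342  0.181 -0.044] w 0.0357 tau6 0.012
```

Call:
jog_arm --pt "0.7 0 0 0 4" --pt "0.7 0 0 0 4" --pt "0.7 0 0 0 4" --pt "0.7 0 0 0 4"

```text
time_s: 8.98
tcp_pos: [0.5396, -0.0588, 0.0742]
eef_rot: [-90.0, -0.1, -171.9]
contact_force: [-1.8, -1.8, 4.8]
gripper_width: 0.0353
```

```bash
python3 -c "
from h import *
q()"
```

```text
t 8.98 tcp [ 0.5396 -0.0588  0.0742] rot [-9.0010e+01 -7.0000e-02 -1.7194e+02] j6 -6.39 Ft [ 2.06 -4.77  1.5 ] M [-0.443  0.161 -0.032] w 0.0353 tau6 1.354
```

Call:
jog_arm --pt "0.7 0 0 0 4" --pt "0.7 0 0 0 4" --pt "0.7 0 0 0 4"

```text
time_s: 9.23
tcp_pos: [0.5393, -0.0588, 0.0741]
eef_rot: [-90.0, -0.1, 176.1]
contact_force: [-1.7, -0.9, 3.7]
gripper_width: 0.0357
```

```bash
python3 -c "
from h import *
q()"
```

```text
t 9.23 tcp [ 0.5393 -0.0588  0.0741] rot [-8.9990e+01 -9.0000e-02  1.7606e+02] j6 -18.39 Ft [ 1.59 -3.74  1.01] M [-0.424  0.222  0.009] w 0.0357 tau6 1.352
```

Call:
jog_arm --pt "0.7 0 0 0 3" --pt "0.7 0 0 0 3"

```text
time_s: 9.4
tcp_pos: [0.5392, -0.0588, 0.074]
eef_rot: [-90.0, -0.1, 170.1]
contact_force: [-1.3, -1.1, 4.3]
gripper_width: 0.0359
```

```bash
python3 -c "
from h import *
q()"
```

```text
t 9.4 tcp [ 0.5392 -0.0588  0.074 ] rot [-8.998e+01 -1.000e-01  1.701e+02] j6 -24.35 Ft [ 1.12 -4.33  1.31] M [-0.411  0.27   0.032] w 0.0359 tau6 0.943
```

Call:
jog_arm --pt "0.7 0 0 0 3" --pt "0.7 0 0 0 3"

```text
time_s: 9.57
tcp_pos: [0.5391, -0.0588, 0.0739]
eef_rot: [-90.0, -0.1, 164.1]
contact_force: [-1.9, -1.1, 4.0]
gripper_width: 0.0358
```

```bash
python3 -c "
from h import *
q()"
```

```text
t 9.57 tcp [ 0.5391 -0.0588  0.0739] rot [-8.996e+01 -1.200e-01  1.641e+02] j6 -30.34 Ft [ 1.51 -4.01  1.62] M [-0.32   0.358  0.024] w 0.0358 tau6 1.006
```

Call:
jog_arm --pt "0.7 0 0 0 3" --pt "0.7 0 0 0 3"

```text
time_s: 9.73
tcp_pos: [0.539, -0.0587, 0.0738]
eef_rot: [-90.0, -0.1, 158.1]
contact_force: [-1.3, -0.8, 3.9]
gripper_width: 0.0355
```

```bash
python3 -c "
from h import *
q()"
```

```text
t 9.73 tcp [ 0.539  -0.0587  0.0738] rot [-8.995e+01 -1.200e-01  1.581e+02] j6 -36.34 Ft [ 0.93 -3.92  1.29] M [-0.185  0.401  0.026] w 0.0355 tau6 1.006
```

Call:
jog_arm --pt "0.7 0 0 0 3" --pt "0.7 0 0 0 3"

```text
time_s: 9.9
tcp_pos: [0.5389, -0.0587, 0.0738]
eef_rot: [-89.9, -0.1, 152.1]
contact_force: [-2.4, -0.8, 3.3]
gripper_width: 0.0356
```

```bash
python3 -c "
from h import *
q()"
```

```text
t 9.9 tcp [ 0.5389 -0.0587  0.0738] rot [-8.994e+01 -1.300e-01  1.521e+02] j6 -42.34 Ft [ 1.74 -3.33  1.78] M [-0.134  0.453  0.076] w 0.0356 tau6 0.994
```

Call:
jog_arm --pt "0.7 0 0 0 2.5" --pt "0.7 0 0 0 2.5"

```text
time_s: 10.07
tcp_pos: [0.5388, -0.0587, 0.0738]
eef_rot: [-89.9, -0.1, 147.1]
contact_force: [-2.7, -0.0, 3.7]
gripper_width: 0.0353
```

```bash
python3 -c "
from h import *
q()"
```

```text
t 10.07 tcp [ 0.5388 -0.0587  0.0738] rot [-8.9920e+01 -1.3000e-01  1.4713e+02] j6 -47.31 Ft [ 2.25 -3.71  1.5 ] M [0.013 0.565 0.148] w 0.0353 tau6 0.669
```

Call:
jog_arm --pt "0.7 0 0 0 2" --pt "0.7 0 0 0 2"

```text
time_s: 10.23
tcp_pos: [0.5388, -0.0587, 0.0738]
eef_rot: [-89.9, -0.1, 143.2]
contact_force: [-3.3, 0.3, 5.2]
gripper_width: 0.0356
```

```bash
python3 -c "
from h import *
q()"
```

```text
t 10.23 tcp [ 0.5388 -0.0587  0.0738] rot [-8.9910e+01 -1.3000e-01  1.4316e+02] j6 -51.28 Ft [ 2.84 -5.14  1.8 ] M [0.122 0.672 0.246] w 0.0356 tau6 0.479
```

Call:
jog_arm --pt "0.7 0 0 0 0" --pt "0.7 0 0 0 0" --squeeze 45

```text
time_s: 10.4
tcp_pos: [0.5388, -0.0587, 0.0738]
eef_rot: [-89.9, -0.1, 143.1]
contact_force: [-4.2, 1.1, 4.0]
gripper_width: 0.0359
```

```bash
python3 -c "
from h import *
q()"
```

```text
t 10.4 tcp [ 0.5388 -0.0587  0.0738] rot [-8.9910e+01 -1.2000e-01  1.4315e+02] j6 -51.29 Ft [ 3.99 -3.97  1.67] M [0.55  1.414 0.064] w 0.0359 tau6 -0.166
```

Call:
jog_arm --pt "0.7 0 0 0 2"

```text
time_s: 10.48
tcp_pos: [0.5388, -0.0587, 0.0738]
eef_rot: [-89.9, -0.1, 141.1]
contact_force: [-4.5, 2.5, 4.1]
gripper_width: 0.0359
```

```bash
python3 -c "
from h import *
q()"
```

```text
t 10.48 tcp [ 0.5388 -0.0587  0.0738] rot [-8.9910e+01 -1.2000e-01  1.4115e+02] j6 -53.29 Ft [ 5.06 -4.1   0.88] M [0.712 1.587 0.198] w 0.0359 tau6 1.132
```

Call:
jog_arm --pt "0.7 0 0 0 0" --pt "0.7 0 0 0 0"

```text
time_s: 10.65
tcp_pos: [0.5388, -0.0587, 0.0737]
eef_rot: [-89.9, -0.1, 141.1]
contact_force: [-3.8, 2.0, 4.1]
gripper_width: 0.0359
```

```bash
python3 -c "
from h import *
q()"
```

```text
t 10.65 tcp [ 0.5388 -0.0587  0.0737] rot [-8.9910e+01 -1.3000e-01  1.4109e+02] j6 -53.34 Ft [ 4.17 -4.1   0.83] M [0.681 1.508 0.016] w 0.0359 tau6 -0.154
```

Call:
jog_arm --pt "0.7 0.0007 0 0 2" --pt "0.7 0 0 0 2" --pt "0.7 0 0 0 0" --pt "0.7 0 0 0 0"

```text
time_s: 10.98
tcp_pos: [0.5387, -0.0585, 0.0738]
eef_rot: [-89.9, -0.1, 137.1]
contact_force: [-3.6, -0.8, 2.5]
gripper_width: 0.0357
```

```bash
python3 -c "
from h import *
q()"
```

```text
t 10.98 tcp [ 0.5387 -0.0585  0.0738] rot [-8.9910e+01 -8.0000e-02  1.3707e+02] j6 -57.43 Ft [ 2.05 -2.52  3.06] M [-0.336  1.17   0.015] w 0.0357 tau6 -0.183
```

Call:
jog_arm --pt "0.7 0 0 0 2" --pt "0.7 0 0 0 2" --pt "0.7 0 0 0 0" --pt "0.7 0 0 0 0"

```text
time_s: 11.32
tcp_pos: [0.5386, -0.0585, 0.0738]
eef_rot: [-89.9, -0.1, 133.0]
contact_force: [-5.5, -0.3, 2.1]
gripper_width: 0.0357
```

```bash
python3 -c "
from h import *
q()"
```

```text
t 11.32 tcp [ 0.5386 -0.0585  0.0738] rot [-8.9910e+01 -8.0000e-02  1.3302e+02] j6 -61.47 Ft [ 3.53 -2.09  4.29] M [-0.132  1.7    0.032] w 0.0357 tau6 -0.172
```

Call:
jog_arm --pt "0.7 0 0 0.0006 2" --pt "0.7 0 0 0 2" --pt "0.7 0 0 0 0" --pt "0.7 0 0 0 0"

```text
time_s: 11.65
tcp_pos: [0.5386, -0.0585, 0.0738]
eef_rot: [-90.0, -0.1, 129.0]
contact_force: [-4.4, 1.6, 0.5]
gripper_width: 0.0352
```

```bash
python3 -c "
from h import *
q()"
```

```text
t 11.65 tcp [ 0.5386 -0.0585  0.0738] rot [-8.9950e+01 -6.0000e-02  1.2902e+02] j6 -65.45 Ft [ 4.01 -0.51  2.36] M [0.713 1.625 0.004] w 0.0352 tau6 -0.115
```

Call:
jog_arm --pt "0.7 0 0 0 2" --pt "0.7 0 0 0 2" --pt "0.7 0 0 0 0" --pt "0.7 0 0 0 0"

```text
time_s: 11.98
tcp_pos: [0.5386, -0.0585, 0.0738]
eef_rot: [-90.0, -0.1, 125.0]
contact_force: [-5.0, 2.8, 1.9]
gripper_width: 0.0357
```

```bash
python3 -c "
from h import *
q()"
```

```text
t 11.98 tcp [ 0.5386 -0.0585  0.0738] rot [-8.9950e+01 -6.0000e-02  1.2502e+02] j6 -69.45 Ft [ 5.18 -1.94  2.44] M [0.826 1.67  0.041] w 0.0357 tau6 -0.101
```

Call:
jog_arm --pt "0.7 0.0006 0 0 2" --pt "0.7 0 0 0 2" --pt "0.7 0 0 0 0" --pt "0.7 0 0 0 0"

```text
time_s: 12.32
tcp_pos: [0.5385, -0.0583, 0.0739]
eef_rot: [-90.0, -0.0, 121.0]
contact_force: [-3.5, -0.6, -0.9]
gripper_width: 0.0358
```

```bash
python3 -c "
from h import *
q()"
```

```text
t 12.32 tcp [ 0.5385 -0.0583  0.0739] rot [-8.9960e+01 -3.0000e-02  1.2102e+02] j6 -73.51 Ft [1.29 0.93 3.29] M [-0.229  1.139 -0.022] w 0.0358 tau6 -0.135
```

Call:
jog_arm --pt "0.7 0 0 0 2" --pt "0.7 0 0 0 1" --pt "0.7 0 0 0 0" --pt "0.7 0 0 0 0"

```text
time_s: 12.65
tcp_pos: [0.5385, -0.0583, 0.074]
eef_rot: [-90.0, -0.0, 118.0]
contact_force: [-4.3, -0.4, -2.2]
gripper_width: 0.0352
```

```bash
python3 -c "
from h import *
q()"
```

```text
t 12.65 tcp [ 0.5385 -0.0583  0.074 ] rot [-8.9950e+01 -2.0000e-02  1.1797e+02] j6 -76.57 Ft [1.69 2.17 3.99] M [0.01  1.461 0.146] w 0.0352 tau6 -0.177
```

Call:
jog_arm --pt "0.7 0 0 0 2" --pt "0.7 0 0 0 0" --pt "0.7 0 0 0 0"

```text
time_s: 12.9
tcp_pos: [0.5385, -0.0583, 0.0741]
eef_rot: [-90.0, -0.0, 116.0]
contact_force: [-4.8, -0.3, -0.2]
gripper_width: 0.0359
```

```bash
python3 -c "
from h import *
q()"
```

```text
t 12.9 tcp [ 0.5385 -0.0583  0.0741] rot [-8.9950e+01 -2.0000e-02  1.1596e+02] j6 -78.58 Ft [1.83 0.19 4.41] M [0.031 1.748 0.16 ] w 0.0359 tau6 -0.245
```

Call:
jog_arm --pt "0.7 0 0 0 2" --pt "0.7 0 0 0 0" --pt "0.7 0 0 0 0"

```text
time_s: 13.15
tcp_pos: [0.5385, -0.0582, 0.0742]
eef_rot: [-90.0, -0.0, 114.0]
contact_force: [-5.5, 0.4, 1.0]
gripper_width: 0.0355
```

```bash
python3 -c "
from h import *
q()"
```

```text
t 13.15 tcp [ 0.5385 -0.0582  0.0742] rot [-8.9960e+01 -2.0000e-02  1.1397e+02] j6 -80.58 Ft [ 2.59 -0.95  4.88] M [0.221 1.902 0.251] w 0.0355 tau6 -0.347
```

Call:
jog_arm --pt "0.7 0 0 0 1.5" --pt "0.7 0 0 0 0" --pt "0.7 0 0 0 0"

```text
time_s: 13.4
tcp_pos: [0.5385, -0.0582, 0.0743]
eef_rot: [-90.0, -0.0, 112.5]
contact_force: [-5.7, 1.8, 1.6]
gripper_width: 0.0358
```

```bash
python3 -c "
from h import *
q()"
```

```text
t 13.4 tcp [ 0.5385 -0.0582  0.0743] rot [-8.9960e+01 -1.0000e-02  1.1248e+02] j6 -82.07 Ft [ 3.81 -1.6   4.62] M [0.299 2.111 0.249] w 0.0358 tau6 -0.383
```

Call:
jog_arm --pt "0.7 0 0 0 0"

```text
time_s: 13.48
tcp_pos: [0.5385, -0.0582, 0.0743]
eef_rot: [-90.0, -0.0, 112.5]
contact_force: [-5.6, 0.4, 2.0]
gripper_width: 0.0358
```

```bash
python3 -c "
from h import *
q()"
```

```text
t 13.48 tcp [ 0.5385 -0.0582  0.0743] rot [-8.9960e+01 -1.0000e-02  1.1249e+02] j6 -82.06 Ft [ 2.47 -1.97  5.05] M [0.228 2.104 0.309] w 0.0358 tau6 -0.307
```

Call:
jog_arm --pt "0.7 0 0 0 1.5" --pt "0.7 0 0 0 0" --pt "0.7 0 0 0 0"

```text
time_s: 13.73
tcp_pos: [0.5385, -0.0582, 0.0744]
eef_rot: [-90.0, -0.0, 111.0]
contact_force: [-6.0, 1.5, 2.9]
gripper_width: 0.0358
```

```bash
python3 -c "
from h import *
q()"
```

```text
t 13.73 tcp [ 0.5385 -0.0582  0.0744] rot [-8.9960e+01 -1.0000e-02  1.1099e+02] j6 -83.57 Ft [ 3.55 -2.88  5.04] M [0.432 2.157 0.356] w 0.0358 tau6 -0.458
```

Call:
jog_arm --pt "0.7 0 0 0 0"

```text
time_s: 13.82
tcp_pos: [0.5385, -0.0582, 0.0744]
eef_rot: [-90.0, -0.0, 111.0]
contact_force: [-5.4, 1.9, 3.2]
gripper_width: 0.0355
```

```bash
python3 -c "
from h import *
q()"
```

```text
t 13.82 tcp [ 0.5385 -0.0582  0.0744] rot [-8.996e+01 -1.000e-02  1.110e+02] j6 -83.56 Ft [ 3.71 -3.24  4.34] M [0.436 2.183 0.383] w 0.0355 tau6 -0.382
```

Call:
jog_arm --pt "0.7 0 0 0 1.2" --pt "0.7 0 0 0 0" --pt "0.7 0 0 0 0"

```text
time_s: 14.07
tcp_pos: [0.5385, -0.0582, 0.0745]
eef_rot: [-90.0, -0.0, 109.8]
contact_force: [-7.2, 1.3, 2.8]
gripper_width: 0.0352
```

```bash
python3 -c "
from h import *
q()"
```

```text
t 14.07 tcp [ 0.5385 -0.0582  0.0745] rot [-8.9960e+01 -1.0000e-02  1.0981e+02] j6 -84.75 Ft [ 3.64 -2.79  6.36] M [0.428 2.327 0.528] w 0.0352 tau6 -0.601
```

Call:
jog_arm --pt "0.7 0 0 0 0"

```text
time_s: 14.15
tcp_pos: [0.5385, -0.0582, 0.0745]
eef_rot: [-90.0, -0.0, 109.8]
contact_force: [-7.3, 1.5, 3.6]
gripper_width: 0.0359
```

```bash
python3 -c "
from h import *
q()"
```

```text
t 14.15 tcp [ 0.5385 -0.0582  0.0745] rot [-8.9960e+01 -1.0000e-02  1.0982e+02] j6 -84.75 Ft [ 3.87 -3.57  6.37] M [0.474 2.364 0.537] w 0.0359 tau6 -0.54
```

Call:
jog_arm --pt "0.4 0 0 0 0" --pt "0.2 0 0 0 0" --pt "0 0 0 0 0" --pt "0 0 0 0 0" --pt "0 0 0 0 0" --pt "0 0 0 0 0"

```text
time_s: 14.65
tcp_pos: [0.5394, -0.0582, 0.0744]
eef_rot: [-90.0, 0.0, 109.7]
contact_force: [-0.0, -0.2, 0.1]
gripper_width: 0.0702
```

```bash
python3 -c "
from h import *
q()
D=[(-38.1,.5399,-.0569),(-67.9,.5402,-.0572),(-97.8,.5403,-.0578),(-139.7,.54,-.0584),(-171.9,.5396,-.0588),(176.1,.5393,-.0588),(158,.539,-.0587),(143.2,.5388,-.0587),(129,.5386,-.0585),(118,.5385,-.0583)]
D=np.array(D);a=np.radians(D[:,0]);n=np.c_[np.cos(a),np.sin(a)]
print(np.linalg.lstsq(n,(n*D[:,1:]).sum(1),rcond=None)[:2], )
x=np.linalg.lstsq(n,(n*D[:,1:]).sum(1),rcond=None)[0]; print(np.round(((n*(D[:,1:]-x)).sum(1))*1e3,2))
"
```

```text
t 14.65 tcp [ 0.5394 -0.0582  0.0744] rot [-9.005e+01  1.000e-02  1.097e+02] j6 -84.85 Ft [-0.17 -0.09  0.07] M [ 0.109 -0.122  0.005] w 0.0702 tau6 0.004
(array([ 0.53942185, -0.05769392]), array([7.66836741e-08]))
[-0.11 -0.16 -0.01  0.02 -0.02  0.05  0.01 -0.1  -0.11 -0.1 ]
```

Call:
jog_arm --pt "0 0 0 0 0" --pt "0 0 -0.01 0 0" --pt "0 0 -0.02 0 0" --pt "0 0 -0.03 0 0" --pt "0 0 -0.03 0 0" --pt "0 0 0 0 0"

```text
time_s: 15.15
tcp_pos: [0.5423, -0.0581, 0.171]
eef_rot: [-90.5, 0.2, 109.8]
contact_force: [0.5, 0.6, 0.3]
gripper_width: 0.0872
```

Run:
```python
from h import *
s=cap('side','side5'); t=cap('top','top5')
# cap: dark blob in earlier unobstructed top0, local threshold
for f,(x0,y0) in(('top0',(320,200)),('side0',(250,275))):
    c=load(f); g=cv2.cvtColor(c['image'],cv2.COLOR_RGB2GRAY)[y0:y0+40,x0:x0+40]
    k=8; P=cv2.resize(g,None,fx=k,fy=k,interpolation=cv2.INTER_CUBIC); th=(int(P.min())+int(np.median(P)))/2
    cs,_=cv2.findContours((P<th).astype(np.uint8),cv2.RETR_EXTERNAL,cv2.CHAIN_APPROX_NONE)
    q_=max(cs,key=cv2.contourArea); x,y,w,h=cv2.boundingRect(q_); M=cv2.moments(q_)
    print(f,th,'bbox px',x/k+x0-.4,y/k+y0-.4,w/k,h/k,'cent',M['m10']/M['m00']/k+x0-.4,M['m01']/M['m00']/k+y0-.4)
    if f=='top0': print(onz(c,M['m10']/M['m00']/k+x0-.4,M['m01']/M['m00']/k+y0-.4,.024))
# search cap model: side bbox prediction
S=load('side0')
X0=np.array([.486,-.2675]); a=np.linspace(0,2*np.pi,100)
P=np.array([proj(S,[X0[0]+.0175*np.cos(b),X0[1]+.0175*np.sin(b),z]) for b in a for z in(0,.028)]); print('pred side bbox',P.min(0),np.ptp(P,axis=0))
need([.4865,-.269,.1])
i=cv2.resize(cv2.convertScaleAbs(s['image'][150:330,190:340,::-1],alpha=1.8),(500,600),interpolation=cv2.INTER_CUBIC)
cv2.imwrite('pics/s5c.png',i)
```

```text
top0 96.0 bbox px 332.225 213.1 15.0 13.5 cent 339.5301499573619 219.92278442824733
[ 0.48628123 -0.26723371  0.024     ]
side0 61.5 bbox px 262.225 286.85 16.25 20.5 cent 270.3963391619733 296.9660506295521
pred side bbox [260.81169644 284.7542033 ] [16.16116013 21.03065128]
t 15.25 tcp [ 0.5398 -0.0581  0.1664] rot [-90.2   0.  109.7] j [ 14.5  11.9 -22.5   0.  -55.4 -84.9]
need tool xyz [-0.1806  0.066   0.1216]
```

View pics/s5c.png

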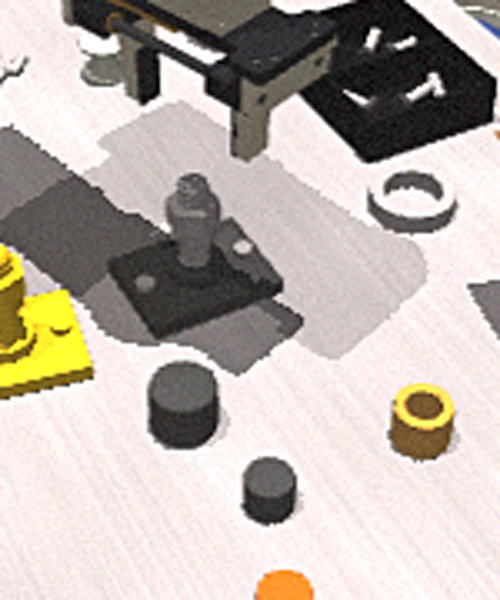

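Call:
jog_arm --pt "0.35 -0.03 0 0.0203 0" --pt "0.35 -0.03 0 0.0203 0" --pt "0.35 -0.03 0 0.0203 0" --pt "0.35 -0.03 0 0.0203 0" --pt "0.35 -0.03 0 0.0203 0" --pt "0.35 -0.0306 0 0.0203 0" --pt "0.35 0 0.022 0 0" --pt "0.35 0 0.022 0 0" --pt "0.35 0 0.022 0 0" --pt "0.35 0 0 0 0" --pt "0.35 0 0 0 0" --pt "0.35 0 0 0 0" --squeeze 6

```text
time_s: 16.25
tcp_pos: [0.4855, -0.2694, 0.0989]
eef_rot: [-90.0, 0.0, 109.7]
contact_force: [0.8, 0.0, 0.4]
gripper_width: 0.057
```

Run:
```python
from h import *
need([.4865,-.269,.022]); q()
s=cap('side','side6')
i=cv2.resize(cv2.convertScaleAbs(s['image'][200:350,190:340,::-1],alpha=1.8),(600,600),interpolation=cv2.INTER_CUBIC)
cv2.imwrite('pics/s6c.png',i)
```

```text
t 16.25 tcp [ 0.4855 -0.2694  0.0989] rot [-90.    0.  109.7] j [ -8.8  17.5 -25.3   0.  -47.2 -61.5]
need tool xyz [ 0.0001  0.0769 -0.0011]
t 16.25 tcp [ 0.4855 -0.2694  0.0989] rot [-8.9990e+01  2.0000e-02  1.0973e+02] j6 -61.49 Ft [-0.23 -0.35 -0.74] M [ 0.078 -0.192 -0.02 ] w 0.057 tau6 -0.002
```

View pics/s6c.png

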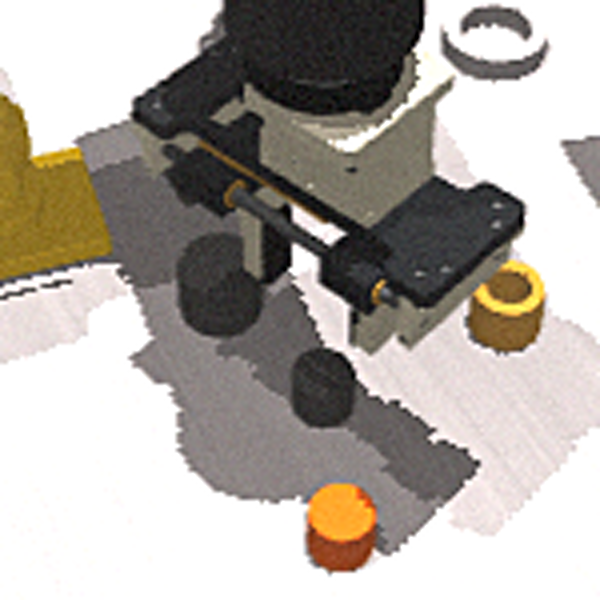

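Call:
jog_arm --pt "0.35 0 0.02 -0.001 0" --pt "0.35 0 0.02 0 0" --pt "0.35 0 0.02 0 0" --pt "0.35 0 0.012 0 0" --pt "0.35 0 0.004 0 0" --pt "0.35 0 0 0 0" --pt "0.35 0 0 0 0"

```text
time_s: 16.88
tcp_pos: [0.487, -0.2691, 0.0234]
eef_rot: [-90.1, 0.1, 109.7]
contact_force: [0.7, 0.7, 0.4]
gripper_width: 0.0572
```

Call:
jog_arm --pt "0.8 0 0 0 0" --pt "0.8 0 0 0 0" --pt "0.8 0 0 0 0" --pt "0.8 0 0 0 0" --pt "0.8 0 0 0 0" --pt "0.8 0 0 0 0"

```text
time_s: 17.38
tcp_pos: [0.4865, -0.2691, 0.0228]
eef_rot: [-90.0, 0.0, 109.7]
contact_force: [0.0, 1.2, 3.7]
gripper_width: 0.0346
```

Run:
```python
from h import *
q()
s=cap('side','side7')
i=cv2.resize(cv2.convertScaleAbs(s['image'][220:340,210:330,::-1],alpha=2.5),(600,600),interpolation=cv2.INTER_CUBIC)
cv2.imwrite('pics/s7c.png',i)
```

```text
t 17.38 tcp [ 0.4865 -0.2691  0.0228] rot [-9.004e+01  3.000e-02  1.097e+02] j6 -61.54 Ft [ 1.09 -3.69 -0.41] M [ 0.248 -0.092  0.011] w 0.0346 tau6 0.003
```

View pics/s7c.png

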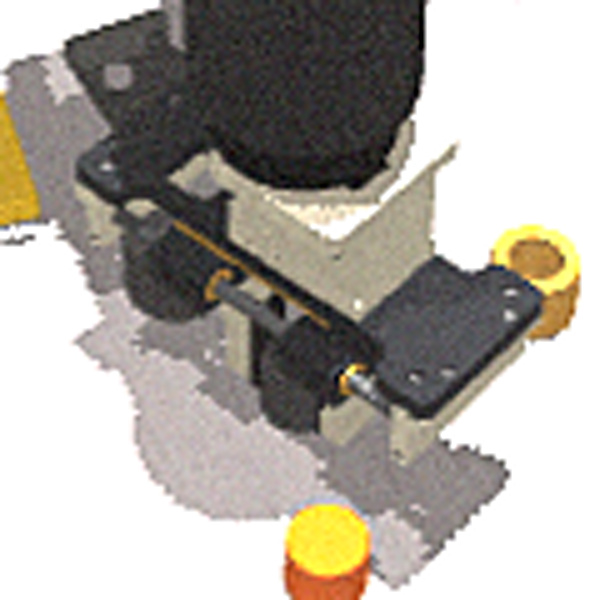

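Width 34.6–35 mm: the cap is gripped. Next I open, turn 70° and close again to centre it on the other axis.

Call:
jog_arm --pt "0.35 0 0 0 0" --pt "0.35 0 0 0 0" --pt "0.35 0 0 0 0" --pt "0.35 0 0 0 0" --pt "0.35 0 0 0 -7" --pt "0.35 0 0 0 -7" --pt "0.35 0 0 0 -7" --pt "0.35 0 0 0 -7" --pt "0.35 0 0 0 -7" --pt "0.35 0 0 0 -7" --pt "0.35 0 0 0 -7" --pt "0.35 0 0 0 -7"

```text
time_s: 18.43
tcp_pos: [0.4859, -0.269, 0.0221]
eef_rot: [-90.0, -0.0, 166.0]
contact_force: [-0.5, -0.1, -0.4]
gripper_width: 0.0567
```

Call:
jog_arm --pt "0.35 0 0 0 -7" --pt "0.35 0 0 0 -7" --pt "0.35 0 0 0 0" --pt "0.8 0 0 0 0" --pt "0.8 0 0 0 0" --pt "0.8 0 0 0 0" --pt "0.8 0 0 0 0" --pt "0.8 0 0 0 0" --pt "0.8 0 0 0 0" --pt "0.8 0 0 0 0"

```text
time_s: 19.27
tcp_pos: [0.486, -0.269, 0.0223]
eef_rot: [-90.0, -0.0, 179.7]
contact_force: [0.1, 0.1, -0.4]
gripper_width: 0.0352
```

Run:
```python
from h import *
q()
```

```text
t 19.27 tcp [ 0.486  -0.269   0.0223] rot [-90.    -0.   179.66] j6 8.43 Ft [-0.13  0.43 -0.08] M [ 0.06  -0.05   0.044] w 0.0352 tau6 -0.01
```

Call:
jog_arm --pt "0.8 0 0 0 0" --pt "0.8 0 -0.01 0 0" --pt "0.8 0 -0.025 0 0" --pt "0.8 0 -0.03 0 0" --pt "0.8 0 -0.03 0 0" --pt "0.8 0 -0.03 0 0" --pt "0.8 0 -0.008 0 0" --pt "0.8 0 0 0 0" --squeeze 20

```text
time_s: 19.93
tcp_pos: [0.4877, -0.2695, 0.1592]
eef_rot: [-89.9, 0.4, 179.7]
contact_force: [0.4, -0.7, -1.7]
gripper_width: 0.0341
```

Call:
jog_arm --pt "0.8 -0.006 0 -0.022 0" --pt "0.8 -0.006 0 -0.022 0" --pt "0.8 -0.006 0 -0.022 0" --pt "0.8 -0.006 0 -0.022 0" --pt "0.8 -0.006 0 -0.022 0" --pt "0.8 -0.006 0 -0.022 0" --pt "0.8 -0.006 0 -0.022 0" --pt "0.8 -0.006 0 -0.022 0" --pt "0.8 -0.004 0 -0.022 0" --pt "0.8 0 0 -0.012 0" --pt "0.8 0 0 0 0" --pt "0.8 0 0 0 0"

```text
time_s: 20.93
tcp_pos: [0.5386, -0.059, 0.1547]
eef_rot: [-90.0, -0.1, 179.8]
contact_force: [0.3, 0.2, -0.1]
gripper_width: 0.0343
```

Run:
```python
from h import *
q(); need([.5394,-.0577,.1065])
s=cap('side','side8')
i=cv2.resize(cv2.convertScaleAbs(s['image'][140:260,190:310,::-1],alpha=2.2),(600,600),interpolation=cv2.INTER_CUBIC)
cv2.imwrite('pics/s8c.png',i)
```

```text
t 20.93 tcp [ 0.5386 -0.059   0.1547] rot [-8.9990e+01 -7.0000e-02  1.7976e+02] j6 -14.71 Ft [-0.28  0.13 -0.19] M [ 0.051 -0.07   0.006] w 0.0343 tau6 -0.133
t 20.93 tcp [ 0.5386 -0.059   0.1547] rot [-9.000e+01 -1.000e-01  1.798e+02] j [ 14.5  12.7 -23.3  -0.  -54.1 -14.7]
need tool xyz [-0.0009  0.0482 -0.0013]
```

View pics/s8c.png

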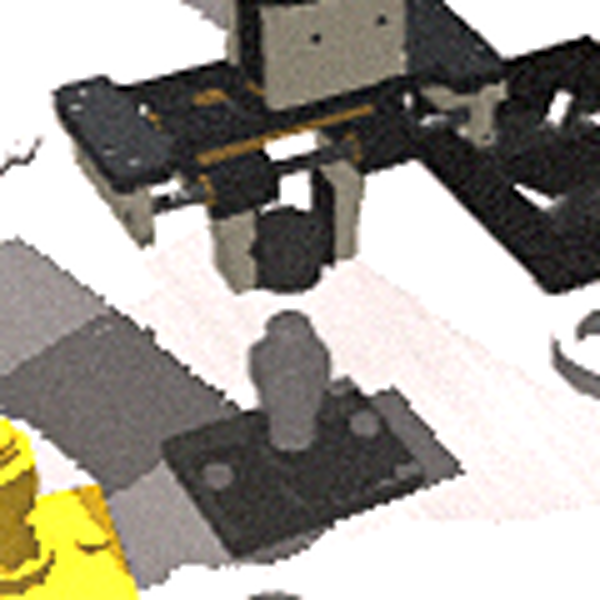

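Call:
jog_arm --pt "0.8 -0.0009 0 -0.0013 0" --pt "0.8 0 0 0 0" --pt "0.8 0 0.012 0 0" --pt "0.8 0 0.01 0 0" --pt "0.8 0 0.008 0 0" --pt "0.8 0 0 0 0" --pt "0.8 0 0 0 0"

```text
time_s: 21.57
tcp_pos: [0.5397, -0.0584, 0.1246]
eef_rot: [-90.0, -0.1, 179.7]
contact_force: [1.8, 1.2, 0.3]
gripper_width: 0.034
```

Run:
```python
from h import *
q()
```

```text
t 21.57 tcp [ 0.5397 -0.0584  0.1246] rot [-8.9970e+01 -9.0000e-02  1.7967e+02] j6 -14.85 Ft [-1.84 -0.31 -1.16] M [ 0.107 -0.088  0.024] w 0.034 tau6 0.0
```

Call:
jog_arm --pt "0.8 0 0.004 -0.0006 0" --pt "0.8 0 0.005 0 0" --pt "0.8 0 0.004 0 0" --pt "0.8 0 0 0 0" --pt "0.8 0 0 0 0"

```text
time_s: 21.98
tcp_pos: [0.5399, -0.0574, 0.112]
eef_rot: [-90.0, -0.0, 179.7]
contact_force: [-0.2, 0.1, 0.3]
gripper_width: 0.034
```

Run:
```python
from h import *
q()
```

```text
t 21.98 tcp [ 0.5399 -0.0574  0.112 ] rot [-8.9990e+01 -3.0000e-02  1.7969e+02] j6 -14.92 Ft [ 0.2  -0.34 -0.13] M [ 0.11  -0.046  0.004] w 0.034 tau6 -0.0
```

Free of force, mouth about 12 mm down. Continuing the last stretch.

Call:
jog_arm --pt "0.8 0 0.003 0 0" --pt "0.8 0 0.002 0 0" --pt "0.8 0 0 0 0" --pt "0.8 0 0 0 0"

```text
time_s: 22.32
tcp_pos: [0.54, -0.0574, 0.1072]
eef_rot: [-90.0, -0.0, 179.7]
contact_force: [-0.3, 0.1, -0.8]
gripper_width: 0.0341
```

Run:
```python
from h import *
q()
s=cap('side','side9')
i=cv2.resize(cv2.convertScaleAbs(s['image'][140:260,190:310,::-1],alpha=2.2),(600,600),interpolation=cv2.INTER_CUBIC)
cv2.imwrite('pics/s9c.png',i)
```

```text
t 22.32 tcp [ 0.54   -0.0574  0.1072] rot [-9.0000e+01 -1.0000e-02  1.7969e+02] j6 -14.92 Ft [ 0.32  0.84 -0.07] M [ 0.143 -0.06  -0.002] w 0.0341 tau6 -0.0
```

View pics/s9c.png

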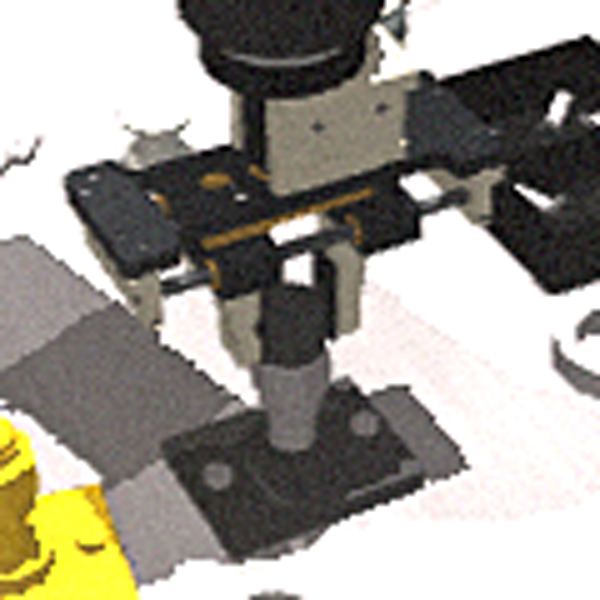

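Call:
jog_arm --pt "0.8 0 0.001 0 0" --pt "0.8 0 0 0 0" --pt "0.7 0 0 0 0" --pt "0.5 0 0 0 0" --pt "0.3 0 0 0 0" --pt "0.1 0 0 0 0" --pt "0 0 0 0 0" --pt "0 0 0 0 0" --pt "0 0 0 0 0" --pt "0 0 0 0 0"

```text
time_s: 23.2
tcp_pos: [0.5401, -0.0574, 0.1063]
eef_rot: [-90.0, 0.0, 179.7]
contact_force: [0.6, -0.0, 1.4]
gripper_width: 0.0755
```

Run:
```python
from h import *
q()
```

```text
t 23.2 tcp [ 0.5401 -0.0574  0.1063] rot [-90.     0.   179.69] j6 -14.92 Ft [-0.64 -1.43  0.02] M [ 0.064 -0.046 -0.014] w 0.0755 tau6 0.0
```

Call:
jog_arm --pt "0 0 -0.01 0 0" --pt "0 0 -0.02 0 0" --pt "0 0 -0.03 0 0" --pt "0 0 -0.03 0 0" --pt "0 0 -0.03 0 0" --pt "0 0 -0.03 0 0" --pt "0 0 0 0 0" --pt "0 0 0 0 0"

```text
time_s: 23.87
tcp_pos: [0.541, -0.0573, 0.2591]
eef_rot: [-90.1, 0.3, 179.7]
contact_force: [-0.4, 0.4, 0.1]
gripper_width: 0.0875
```

Run:
```python
from h import *
q()
s=cap('side','side10');t=cap('top','top10')
a=cv2.resize(cv2.convertScaleAbs(s['image'][150:330,150:330,::-1],alpha=2.2),(550,550),interpolation=cv2.INTER_CUBIC)
cv2.imwrite('pics/s10c.png',a)
for z in(.112,.084): print(z,proj(s,[.5394,-.0577,z]))
print(proj(s,[.5394,-.0577,.102]))
```

```text
t 23.87 tcp [ 0.541  -0.0573  0.2591] rot [-90.06   0.27 179.7 ] j6 -14.92 Ft [ 0.37 -0.12 -0.38] M [ 0.144  0.034 -0.024] w 0.0875 tau6 0.002
0.112 (np.float64(247.046977459856), np.float64(200.18894929342906))
0.084 (np.float64(247.29221469431482), np.float64(209.0770306723249))
(np.float64(247.13545700664082), np.float64(203.39569485116))
```

View pics/s10c.png

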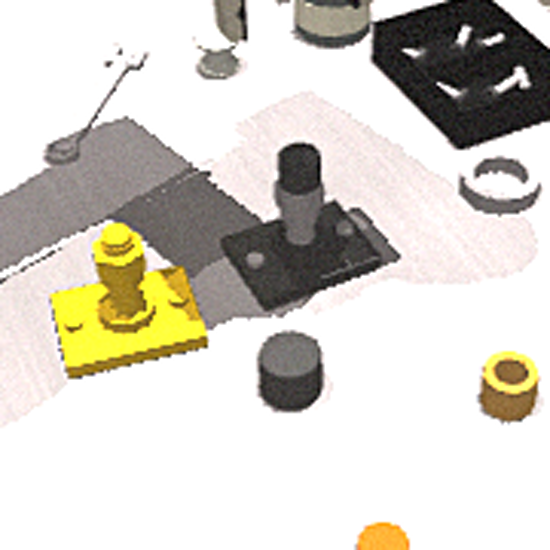

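View pics/top10.png

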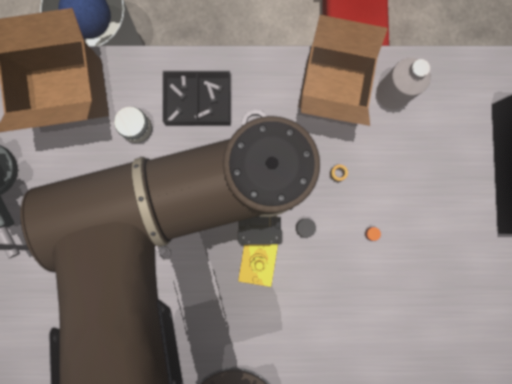

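Run:
```python
from h import *
print(r.get_state()['time_s']); print(r.close_job())
```

```text
23.9667
the job is handed in; nothing more can be done
None
```

I locked the jam nut, put the thread cap fully on the stud, and handed the job in at 24.0 s. `close_job()` gives no verdict, so the result rests on my own checks below.

**Nut:** I turned it about 212° clockwise. The tight spot began about 3 rad in. After that the torque felt standing still rose in steps of 1–2° from 0.15 to 0.37 N m. The last 1.2° step took it to about 0.53 N m. That is above the 0.4 N m target but below the 0.7 limit. I let go there and have no clamp reading after release.

**Cap:** I took the smaller dark one and gripped it in two directions to centre it. I set it on the stud axis found from the nut grip, (0.5394, -0.0577).
- **Height:** the tool pose put the mouth at about 84 mm, which is fully on.
- **Final side view:** it shows the cap upright. Its position matches the expected one once a constant camera offset of about 2 pixels is allowed for.

**Bystanders:** the arm recorded no contact with anything but the nut and the cap. The bushing, roller, spanner, grease tin and race looked unmoved in the last pictures, though the arm partly hid some of them. I compared these by eye and did not measure them.

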